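# Lock out the laser shutter with a snap hook

## Task

Lock out the laser shutter: take the red-handled snap hook and push its mouth onto the steel lock eye on the front of the black shutter box until the sprung gate flicks shut behind the eye's bar. Then pull the hook back to draw the eye fully out to its stop, and leave the hook standing on the table, clipped on. Go gently, since more than about 15 N between hook and eye bends the eye, and leave the flask and the two optical posts where they are.

Things in the scene. Friction and masses are not known exactly. Their poses are not given: they have to be found in the camera images.
- hook: Loose lockout snap hook, 0.2 kg, standing on its foot. Origin: centre of the red grip, on the table; z up, x towards the open mouth. Red grip block 40 mm (x) by 24 mm (y), 62 mm high, centred on the origin: grasp from above across its y sides, clear from z 8 to 62 mm. Black foot 8 mm thick, x -28 to 36, y +-17 mm. Ahead of the grip a dark steel fork at z 20 to 32 mm, ending at x = 90 mm.
- mouth (a point): Point fixed in the hook, mid mouth on the shut gate: x 71, y 0, z 26 mm from the hook's origin. Fork: shank 18 mm wide, two jaws (inner faces y = +-7, outer +-17 mm) to x = 77 mm, then lips flaring to a mouth about 30 mm wide at x = 90 mm. The 8 mm eye bar meets the shut gate from outside with its centre at hook x = 77 mm.
- crook (a point): Point fixed in the hook, middle of the crook's inner end wall: x 48, y 0, z 26 mm from the hook's origin. The bar touches this wall when its centre is at hook x = 52 mm. The gate snaps shut behind it once the centre is at about x = 55 mm. Pulled back, the shut gate holds the bar at about x = 64 mm.
- gate (a joint): Hinge of the brass wire gate across the hook's mouth, rad: 0 = shut (rest), up to 1.45 = swung fully inwards, towards the grip. It opens only inwards and its spring always shuts it. Pushing the bar through takes about 4 to 8 N; while the bar passes it reads about 0.5 to 1.3.
- station: Black laser shutter box fixed to the table, 80 mm (x) by 110 mm (y), top at 88 mm, yellow plate on top; foot plate 7 mm thick, front edge at x = -50 mm. Origin: centre of the box, on the table; z up. The front face, with the lock eye, is at x = -40 mm and looks to -x. Push the hook on along +x of this frame, with the hook's x parallel to it.
- eye_bar (a point): Middle of the upright front bar of the lock eye, 31 mm above the table, at y = 0 of the station. The eye is a closed upright D of 8 mm steel in the station's x-z plane; the bar is clear from z = 13 to 49 mm, between two level arms that run back 37 mm. The hook's fork goes on between the arms, with the hook on the table or up to 10 mm above it.
- eye_stem (a point): Point on the eye's brass stem, 37 mm behind eye_bar. The eye slides along the station's x with 2.5 N drag. It starts part way out; pushed, it slides in to an inner stop, and only then does the gate yield. This stop is hidden inside the box, set differently on each one and not measured: 4 to 41 mm of slide comes before it. Fully out, the bar is 90 mm ahead of the box's front face.
- flask: Cream drinking flask, loose, 66 mm diameter, 190 mm tall; origin at the centre of its underside. Leave alone.
- lens_post: Lens on a post, loose: black foot 56 mm diameter, round 50 mm lens holder, 133 mm tall; origin at the centre of its underside. Leave alone.
- beam_block: Beam block on a post, loose: black foot 56 mm diameter, square 50 mm plate, 133 mm tall; origin at the centre of its underside. Leave alone.
There are look-alikes about, which are no part of the job. Leave any green look-alike of the hook alone.

How it is judged:
On the way, in this order (a step that is already met when the one before it is completed fails the run):
1. the eye's bar, in the mouth of the hook, pushes the gate open (value of joint gate above 0.35 rad and horizontal distance between mouth and eye_bar below 0.025 m), for 0.02 s.
2. the bar is inside the hook and the gate has flicked shut behind it (value of joint gate below 0.15 rad and x of eye_bar in the frame of hook between 0.047 and 0.0668 m and y of eye_bar in the frame of hook between -0.008 and 0.008 m and z of eye_bar in the frame of hook between 0.012 and 0.047 m), for 0.1 s.
3. the eye has been drawn out fully out by the hook: its bar at least 87 mm in front of the box, still caught (all of step 2 and x of eye_bar in the frame of station below -0.127 m), for 0.1 s.
At the end, for the whole second after the job is handed in: Gate shut (under 0.15 rad), the bar inside the hook (centre 47 to 66.8 mm ahead of its origin, 8 mm either side, fork between the eye's arms), the bar at least 87 mm in front of the box's face, the hook upright (0.1 rad) on the table (within 6 mm), at rest and released (all of step 3 and angle between hook's own z axis and vertical below 0.1 rad and height (world z) of hook below 0.006 m and linear speed of hook below 0.02 m/s); the robot touches nothing.
It fails at once if hook and eye or box press on each other with more than 20 N (contact force between hook and station above 20 N).
It fails at once if the flask is shifted more than 20 mm or tipped (distance of flask from where it was at the start of the episode above 0.02 m or angle between flask's own z axis and vertical above 0.3 rad).
It fails at once if the lens post is shifted more than 20 mm or tipped (distance of lens_post from where it was at the start of the episode above 0.02 m or angle between lens_post's own z axis and vertical above 0.3 rad).
It fails at once if the beam block is shifted more than 20 mm or tipped (distance of beam_block from where it was at the start of the episode above 0.02 m or angle between beam_block's own z axis and vertical above 0.3 rad).
It also fails if it takes over 56 s, if anything falls off the work surface, if the arm or the gripper's body presses on something with over 40 N, if the wrist force passes 120 N, or if a joint passes its speed limit or range.

## Robot

A 6-joint arm with a two-finger parallel gripper is mounted at the origin on the work surface. World frame = base frame: x ahead of the robot, y to its left, z up, the work surface at z = 0. Lengths are in m, angles in rad, forces in N, time in s.
With the tool pointing down it reaches from about 0.35 to 0.975 m from the base axis. Payload 4.9 kg.
Tool frame: the origin (TCP) lies on the centre line of the jaws, within the pads' length; the fingertips stand 14 mm ahead of it and the grasp point (between the pads) lies 5 mm behind it; x points along the fingers, y is the direction in which the jaws open and shut, and the axes are right-handed (so a half turn about x gives the same grasp; the last joint's range is limited). The gripper opens to 85 mm and grips with 20 to 120 N. Pads are 22 mm wide; open, the fingers measure 114 mm over their backs; the gripper's body (76 mm by 85 mm) begins 54 mm behind the grasp point. The pads swing forward as they close: fully open they stand 13 mm farther back than shut.
Start: joints at [-1.224, 0.053, 1.613, -0, 1.476, -0.119], TCP at [0.281, -0.558, 0.245] pointing down, gripper open.
Joint ranges: [-3.01, 3.01], [-1.01, 2.22], [0.06, 2.58], [-1.02, 4.17], [0.09, 2.62], [-3.14, 3.14]. Speed limits (rad/s): [2.57, 2.57, 3.14, 3.14, 3.14, 3.14].

## Interface

Orientations are given as a unit quaternion [x, y, z, w].
In Python, from plant import r gives the robot as it stands.
- The arm moves only by the shell command python3 -m pendant 'ROWS' [OPENING]. ROWS is JSON, a list that holds one entry, the list of rows, each a list of 6 numbers: the shift along the tool's x, y, z in cm, then the turn, a rotation vector about the tool's x, y, z in rad. In form: [[[x, y, z, wx, wy, wz], ...]]. A call has 1 to 8 rows; each row shifts and turns the pose as measured when the row begins, along the tool's axes as they then stand; what a row does not reach is not made up. A row lasts 1/8 s, in which the tool goes at most 62.5 mm and 10.7 degrees, less where a joint would pass 70% of its speed; a pose out of reach is approached as far as the arm can. A call is refused whole if a number of a shift passes 6.25 or a number of a turn 0.188, either way. A call with a gripper value outside its range is refused whole. OPENING is the closure, from 0 (fully open) to 1 (shut), set as the call begins (- or left out, the last holds). The fingers move at their own pace and stop on an object; the grip force is fixed at half the most. Time passes only in rows, so rows that do not move let the fingers close. It gives the time, the measured TCP pose, the force and the opening at its end, in the units of the state.
- r.read_state(): the state, without advancing time (a new reading comes with each control period).
- r.camera(name): name is "side" or "top"; returns the picture (400x640x3 uint8, red, green, blue); there is no depth.
- r.camera_info(name): a dict with "K" (3x3 intrinsics, pixels), "R" (3x3) and "t" (3): a world point X has camera coordinates R X + t. Camera axes: x right, y down, z forward; pixel columns grow to the right and rows downward; lengths in m; the calibration is good to about 2 mm. A picture is of the moment at which its call begins. camera_info takes no time and is no camera call.
- r.finish_job(): hands the job in, once; it reports no verdict.
Trained networks look in the newest picture that a camera, given by its name, has taken for a name from the list of things; names that differ only in an ending like _2 or _b are one class to them, and where a whole thing is asked for, a point or a joint stands for the part that bears it (a point fixed in the world has none). Each returns a list of dicts, best first, with "confidence" (0 to 1); they miss things now and then, are a little off and sometimes report something else, mostly with a low value. They report only what shows in the picture. A call takes as long as a camera call. They do not tell look-alikes from the thing itself.
- r.spot_in(name, camera): "pixel" ([row, column] in pixels, amid what is visible of it).
The state is a dict: "clock": time; "q": joint angles; "qvel": joint speeds; "joint_torque": joint torques, N m; "tool_pos": TCP position; "ee_rot": TCP orientation; "ft_force": force on the tool from outside, world axes, zero at the start; "wrist_torque": the same for the moment, N m; "width": finger opening in m.
Only numpy, scipy, OpenCV 4.12 (cv2) and the standard library are available. Lean on these libraries where they do the work, as an engineer would, in place of code of your own. Each camera call takes 0.05 s, during which the arm holds its last target.

## Working session

There is one attempt and no reset: what is moved stays moved. The work goes in short steps, Python scripts to look and compute and a shell command to move; the robot and the scene stay as the last step left them, time stands still between calls to the robot, and variables do not carry over. Pictures are saved under pics/ and viewed, and the job is handed in when it is done.

```bash
ls; mkdir -p pics; python3 - <<'E'
from plant import r
import cv2
s=r.read_state();print({k:s[k] for k in('clock','tool_pos','ee_rot','width','ft_force')})
for c in('side','top'):
    im=r.camera(c);cv2.imwrite(f'pics/{c}0.png',im[:,:,::-1])
    i=r.camera_info(c);print(c,i)
    for n in('hook','station','eye_bar','mouth','flask','lens_post','beam_block'):
        print(n,[(d['pixel'],round(d['confidence'],2)) for d in r.spot_in(n,c)])
E
```

```text
pics
{'clock': 0.0, 'tool_pos': array([ 0.28050225, -0.55783793,  0.24401728]), 'ee_rot': array([-0.68793781, -0.16394745,  0.68809336, -0.16245101]), 'width': 0.08539099666788004, 'ft_force': array([-0.13676442, -0.54225625, -0.1667269 ])}
side {'K': array([[430.15672589,   0.        , 315.842983  ],
       [  0.        , 430.15672589, 198.49981891],
       [  0.        ,   0.        ,   1.        ]]), 'R': array([[-0.85721441, -0.51484734, -0.01075508],
       [-0.31086232,  0.53400669, -0.78625789],
       [ 0.41054607, -0.67064824, -0.61780487]]), 't': array([0.48888227, 0.23706661, 0.70697462])}
hook [([216.4, 406.9], 0.94), ([169.0, 398.1], 0.61)]
station [([185.5, 284.1], 0.85)]
eye_bar [([199.8, 311.6], 0.72), ([185.3, 281.8], 0.48)]
mouth [([215.5, 410.6], 0.9), ([173.3, 398.8], 0.61)]
flask [([293.1, 305.7], 0.88)]
lens_post [([260.9, 195.0], 0.76), ([293.8, 305.1], 0.44)]
beam_block [([146.9, 334.8], 0.92)]
top {'K': array([[501.83484531,   0.        , 317.94600846],
       [  0.        , 501.83484531, 195.13972997],
       [  0.        ,   0.        ,   1.        ]]), 'R': array([[-0.02999605, -0.99906974, -0.03098221],
       [-0.99704309,  0.03210035, -0.06981864],
       [ 0.07074823,  0.02879632, -0.99707846]]), 't': array([0.0287248 , 0.58002847, 0.94826199])}
hook [([295.8, 385.3], 0.88), ([243.0, 455.5], 0.79)]
station [([134.5, 345.6], 0.81), ([174.9, 346.7], 0.59)]
eye_bar [([175.5, 344.2], 0.76)]
mouth [([293.4, 382.7], 0.83), ([242.5, 455.8], 0.67)]
flask [([271.0, 204.5], 0.9)]
lens_post [([151.8, 199.0], 0.58), ([147.5, 458.4], 0.25)]
beam_block [([149.6, 456.2], 0.87)]
```

View pics/side0.png

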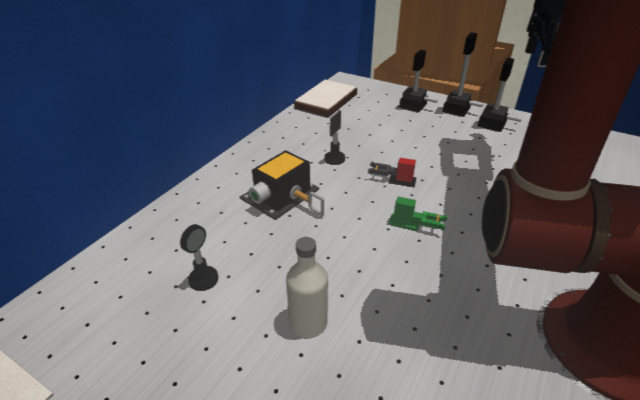

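View pics/top0.png

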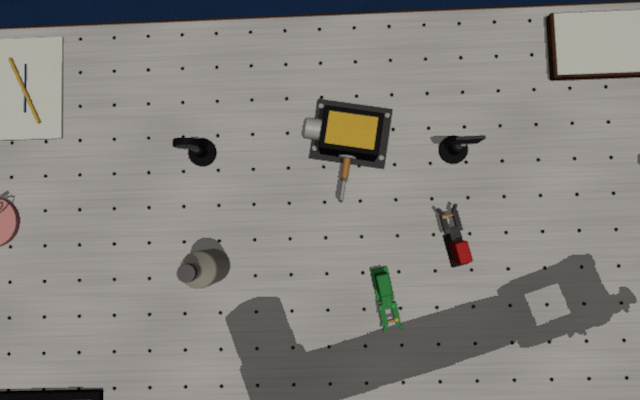

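```bash
python3 - <<'E'
import cv2
t=cv2.imread('pics/top0.png')
cv2.imwrite('pics/top0c.png',cv2.resize(t[90:330,290:490],None,fx=2.5,fy=2.5,interpolation=cv2.INTER_CUBIC))
t=cv2.imread('pics/side0.png')
cv2.imwrite('pics/side0c.png',cv2.resize(t[110:270,250:450],None,fx=3.5,fy=3.5,interpolation=cv2.INTER_CUBIC))
E
```

```text
(no output)
```

View pics/top0c.png

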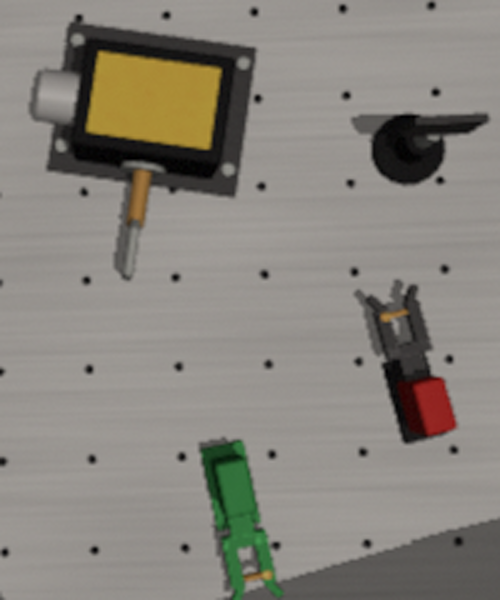

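View pics/side0c.png

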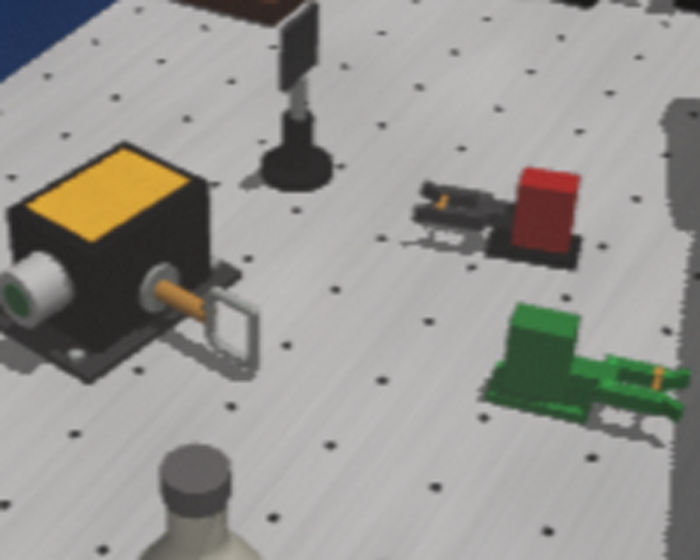

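Top view: the red-handled hook is at about (row 253, col 458) with its mouth up-image. The green look-alike is at (295, 385) with its mouth down-image. The shutter box is at (132, 350) and its eye bar at about (198, 341). In the side view, red is at (170, 405) and green at (212, 405). I choose the red one, and the crops confirm the red grip, dark fork and brass gate. Next I'll fit the poses.

```bash
cat > h.py <<'E'
import numpy as np, cv2
from scipy.optimize import minimize
from plant import r
I={c:r.camera_info(c) for c in('side','top')}
def proj(c,X):
    i=I[c];p=(np.atleast_2d(X)@i['R'].T+i['t'])@i['K'].T
    return p[:,:2]/p[:,2:]   # col,row
def at_z(c,colrow,z):
    i=I[c];d=i['R'].T@np.linalg.inv(i['K'])@np.array([*colrow,1.]);o=-i['R'].T@i['t']
    return o+d*(z-o[2])/d[2]
def pose(x,y,th,P):
    P=np.atleast_2d(np.array(P,float));c,s=np.cos(th),np.sin(th)
    return np.c_[x+c*P[:,0]-s*P[:,1],y+s*P[:,0]+c*P[:,1],P[:,2]]
def mask(im,col):
    h=cv2.cvtColor(im,cv2.COLOR_RGB2HSV).astype(int);H,S,V=h[...,0],h[...,1],h[...,2]
    if col=='red': return ((H<6)|(H>174))&(S>150)&(V>60)
    return (H>15)&(H<30)&(S>130)&(V>90)
def fit(masks,corners,x0):
    # masks: {cam: bool image cropped by blob}; silhouette fit
    def sil(p,c):
        q=proj(c,pose(*p,corners));hl=cv2.convexHull((q*16).astype(np.float32)).astype(np.int32)
        m=np.zeros((400*4,640*4),np.uint8);cv2.fillConvexPoly(m,((hl+8)//1)*4,255,shift=4)
        return cv2.resize(m,(640,400),interpolation=cv2.INTER_AREA)/255.
    f=lambda p:sum(np.abs(sil(p,c)-m).sum() for c,m in masks.items())
    b=None
    for dt in(-.15,0,.15):
        s=np.array([x0[0],x0[1],x0[2]+dt]);sx=np.vstack([s]+[s+d for d in np.diag([.008,.008,.12])])
        o=minimize(f,s,method='Nelder-Mead',options=dict(initial_simplex=sx,xatol=1e-4,fatol=.1,maxiter=250))
        if b is None or o.fun<b.fun:b=o
    return b.x,b.fun
def box(x0,x1,y0,y1,z0,z1): return [[x,y,z] for x in(x0,x1) for y in(y0,y1) for z in(z0,z1)]
def biggest(m,near):
    n,l,s,c=cv2.connectedComponentsWithStats(m.astype(np.uint8))
    k=[i for i in range(1,n) if s[i,4]>15 and np.hypot(*(c[i]-near))<40]
    i=max(k,key=lambda i:s[i,4]);return l==i
E
python3 - <<'E'
from h import *
im={c:cv2.imread(f'pics/{c}0.png')[:,:,::-1].copy() for c in('side','top')}
m={'top':biggest(mask(im['top'],'red'),(458,253)),'side':biggest(mask(im['side'],'red'),(405,170))}
print({c:a.sum() for c,a in m.items()})
x0=at_z('top',(460,252),.05);
for ms in(m,{'top':m['top']},{'side':m['side']}):
    print('hook',fit(ms,box(-.02,.02,-.012,.012,.008,.062),[x0[0],x0[1],.25]))
y={'top':biggest(mask(im['top'],'yel'),(350,130)),'side':biggest(mask(im['side'],'yel'),(284,165))}
for c,a in y.items():
    rc=np.argwhere(a);print(c,a.sum())
    cs=np.array([at_z(c,(p[1],p[0]),.088)[:2] for p in rc])*1000
    rect=cv2.minAreaRect(cs.astype(np.float32));print('rect',rect,'mean',cs.mean(0))
for px in((341,198),):print('bar top-end',at_z('top',px,.05))
E
```

```text
{'top': np.int64(278), 'side': np.int64(94)}
hook (array([ 0.46645713, -0.25487546,  0.28524785]), np.float64(515.6509803921568))
hook (array([ 0.46534544, -0.25415993, -0.04830974]), np.float64(178.40392156862742))
hook (array([ 0.48776798, -0.31627508,  0.31560674]), np.float64(288.278431372549))
top 1683
rect ((692.8089599609375, -54.612640380859375), (91.08151245117188, 60.95680618286133), 79.79671478271484) mean [692.65752111 -54.74567546]
side 641
rect ((694.454833984375, -53.598670959472656), (92.70409393310547, 63.6007194519043), 79.9177017211914) mean [694.29133543 -52.28310549]
bar top-end [ 0.57182028 -0.03309449  0.05      ]
```

```bash
python3 - <<'E'
from h import *
import h
im={c:cv2.imread(f'pics/{c}0.png')[:,:,::-1].copy() for c in('side','top')}
hs=cv2.cvtColor(im['side'],cv2.COLOR_RGB2HSV)
print(hs[162,405],hs[172,405],hs[178,402]); ht=cv2.cvtColor(im['top'],cv2.COLOR_RGB2HSV);print(ht[252,463],ht[252,452],ht[260,460])
def mk(i):
    H=cv2.cvtColor(i,cv2.COLOR_RGB2HSV).astype(int);return ((H[...,0]<8)|(H[...,0]>172))&(H[...,1]>150)&(H[...,2]>35)
m={'top':biggest(mk(im['top']),(458,253)),'side':biggest(mk(im['side']),(405,170))}
for c,a in m.items():
    rc=np.argwhere(a);print(c,a.sum(),rc.min(0),rc.max(0))
p=[.467,-.255,.25]
print(proj('top',pose(*p,box(-.02,.02,-.012,.012,.008,.062))).round(0).tolist())
a=np.argwhere(m['top']);cs=np.array([at_z('top',(q[1],q[0]),.062)[:2] for q in a if ht[q[0],q[1],2]>120])*1000
print(cv2.minAreaRect(cs.astype(np.float32)))
E
```

```text
[  0 185 167] [  1 147  97] [  1 148  98]
[  1 201 146] [  0 221  45] [  0 199 123]
top 397 [241 449] [263 471]
side 94 [158 399] [167 414]
[[467.0, 258.0], [475.0, 260.0], [455.0, 262.0], [462.0, 264.0], [461.0, 238.0], [468.0, 239.0], [449.0, 242.0], [456.0, 242.0]]
((465.2752685546875, -252.28224182128906), (36.325679779052734, 20.68920135498047), 13.065608024597168)
```

```bash
python3 - <<'E'
import re
s=open('h.py').read()
s=s.replace("((H<6)|(H>174))&(S>150)&(V>60)","((H<8)|(H>172))&(S>115)&(V>30)")
open('h.py','w').write(s)
E
python3 - <<'E'
from h import *
im={c:cv2.imread(f'pics/{c}0.png')[:,:,::-1].copy() for c in('side','top')}
m={'top':biggest(mask(im['top'],'red'),(458,253)),'side':biggest(mask(im['side'],'red'),(405,170))}
print({c:a.sum() for c,a in m.items()})
for ms in(m,{'top':m['top']},{'side':m['side']}):
    p,f=fit(ms,box(-.02,.02,-.012,.012,.008,.062),[.467,-.255,.25]);print('hook',p,f)
    if len(ms)==2:P=p
S=(.6935,-.0540,np.deg2rad(79.85-90))
# overlay model points
big={}
for c in im:
    o=cv2.resize(im[c][:,:,::-1],None,fx=4,fy=4,interpolation=cv2.INTER_CUBIC)
    def dots(X,col):
        for q in proj(c,X): cv2.circle(o,tuple(int(v) for v in (q*4+2)),3,col,-1)
    dots(pose(*P,box(-.02,.02,-.012,.012,.008,.062)),(255,255,0))
    dots(pose(*P,box(-.028,.036,-.017,.017,0,.008)),(255,0,255))
    dots(pose(*P,[[.071,0,.026],[.048,0,.026],[.09,.015,.026],[.09,-.015,.026]]),(0,255,0))
    dots(pose(*S,box(-.04,.04,-.055,.055,.088,.088)),(255,255,0))
    dots(pose(*S,[[-.05,.055,.007],[-.05,-.055,.007]]),(255,0,255))
    for x in (-.08,-.1,-.12): dots(pose(*S,[[x,0,.013],[x,0,.031],[x,0,.049]]),(0,0,255))
    big[c]=o
t=big['top'];s=big['side']
cv2.imwrite('pics/ov_t.png',t[90*4:275*4,300*4:490*4]);cv2.imwrite('pics/ov_s.png',s[120*4:240*4,240*4:430*4])
for n in('ov_t','ov_s'):
    a=cv2.imread(f'pics/{n}.png');f=min(800/a.shape[1],600/a.shape[0],1);cv2.imwrite(f'pics/{n}.png',cv2.resize(a,None,fx=f,fy=f))
print('eye dir from side/top: station pose',S)
E
```

```text
{'top': np.int64(418), 'side': np.int64(358)}
hook [ 0.46629543 -0.25126905  0.27070595] 123.18039215686274
hook [ 0.46523449 -0.2517436   0.17750585] 51.94901960784314
hook [ 0.46874309 -0.2537121   0.294939  ] 58.14901960784314
eye dir from side/top: station pose (0.6935, -0.054, np.float64(-0.17715091907742456))
```

View pics/ov_t.png

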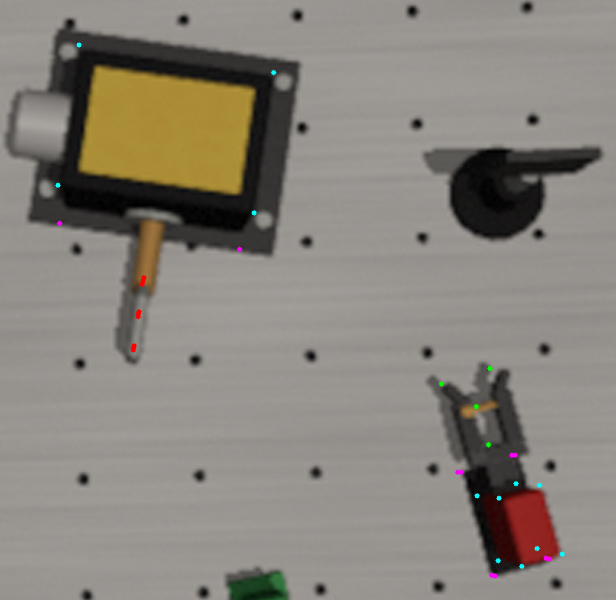

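View pics/ov_s.png

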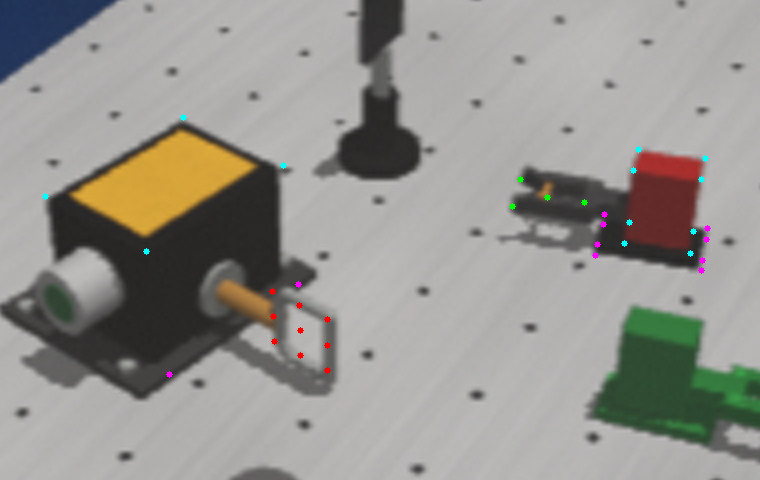

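The overlays agree with the picture in both views: grip and foot corners within about 1–2 px, the plate centred, and the eye on the station's axis at x of about −0.122. The first move goes above the red hook.

```bash
cat >> h.py <<'E'
from scipy.spatial.transform import Rotation as Ro
def plan(target,yaw):
    """remaining shift (cm, tool axes) and turn; yaw = world yaw of hook x; tool x down, tool y along +-hook y"""
    s=r.read_state();R=Ro.from_quat(s['ee_rot']);best=None
    for sg in(1,-1):
        y=sg*np.array([-np.sin(yaw),np.cos(yaw),0]);x=np.array([0,0,-1.]);T=Ro.from_matrix(np.c_[x,y,np.cross(x,y)])
        v=(R.inv()*T).as_rotvec()
        if best is None or np.linalg.norm(v)<np.linalg.norm(best):best=v
    print('t',round(s['clock'],2),'pos',s['tool_pos'].round(4),'q6',s['q'][5].round(2),'F',s['ft_force'].round(1),'w',round(s['width'],4))
    print('shift cm',(R.inv().apply(np.array(target)-s['tool_pos'])*100).round(2),'turn',best.round(3)); print('tool axes',R.as_matrix().round(3).tolist())
E
python3 - <<'E'
from h import *
plan([.4665,-.2515,.12],.25)
for n,px in(('flask',(204.5,271)),('lens',(199,151.8)),('beam',(456,149.6)),('green',(385,285))):print(n,at_z('top',px,.03).round(3))
E
```

```text
t 0.8 pos [ 0.2807 -0.5584  0.2453] q6 -0.12 F [-0.3 -0.2  0.5] w 0.0856
shift cm [ 12.53 -19.07 -30.38] turn [0.216 0.    0.   ]
tool axes [[-0.0, 0.449, -0.893], [-0.0, -0.893, -0.449], [-1.0, -0.0, 0.0]]
flask [0.442 0.231 0.03 ]
lens [0.672 0.238 0.03 ]
beam [ 0.659 -0.256  0.03 ]
green [ 0.407 -0.111  0.03 ]
```

```bash
python3 -m pendant '[[[1.5,-2.7,-4.3,0,0,0],[1.5,-2.7,-4.3,0,0,0],[1.5,-2.7,-4.3,0,0,0],[1.5,-2.7,-4.3,0,0,0],[1.5,-2.7,-4.3,0,0,0],[1.5,-2.7,-4.3,0,0,0],[1.5,-2.7,-4.3,0.1,0,0],[0,0,0,0.11,0,0]]]' 0; python3 - <<'E'
from h import *
plan([.4665,-.2515,.12],.25)
cv2.imwrite('pics/t1.png',r.camera('top')[150:300,380:530,::-1].repeat(4,0).repeat(4,1));cv2.imwrite('pics/s1.png',r.camera('side')[60:220,330:530,::-1].repeat(3,0).repeat(3,1))
E
```

```text
clock: 1.8
tool_pos: [0.4704, -0.2472, 0.1382]
ee_rot: [0.703, 0.085, -0.701, 0.089]
ft_force: [-0.5, -0.4, 0.2]
width: 0.0855
t 1.8 pos [ 0.4704 -0.2472  0.1382] q6 0.7 F [-0.5 -0.4  0.2] w 0.0855
shift cm [1.82 0.31 0.49] turn [-0.003 -0.002 -0.005]
tool axes [[0.003, 0.244, -0.97], [-0.005, -0.97, -0.244], [-1.0, 0.005, -0.002]]
```

```bash
python3 -m pendant '[[[2.5,0.3,0.5,0,0,0],[2.5,0,0,0,0,0],[2.5,0,0,0,0,0],[1.5,0,0,0,0,0],[1.0,0,0,0,0,0]]]' 0; python3 - <<'E'
from h import *
plan([.4665,-.2515,.036],.25)
a=r.camera('top')[150:300,380:530,::-1].repeat(4,0).repeat(4,1);b=r.camera('side')[90:240,330:480,::-1].repeat(4,0).repeat(4,1)
cv2.imwrite('pics/c2.png',cv2.resize(np.hstack([a,b]),(800,400)))
E
```

```text
clock: 2.52
tool_pos: [0.4685, -0.2595, 0.0412]
ee_rot: [0.705, 0.084, -0.698, 0.094]
ft_force: [0.3, 0.3, 0.1]
width: 0.0852
t 2.52 pos [ 0.4685 -0.2595  0.0412] q6 0.68 F [0.3 0.3 0.1] w 0.0852
shift cm [ 0.51 -0.83  0.  ] turn [ 0.003 -0.008 -0.015]
tool axes [[0.012, 0.25, -0.968], [-0.013, -0.968, -0.25], [-1.0, 0.015, -0.008]]
```

View pics/c2.png

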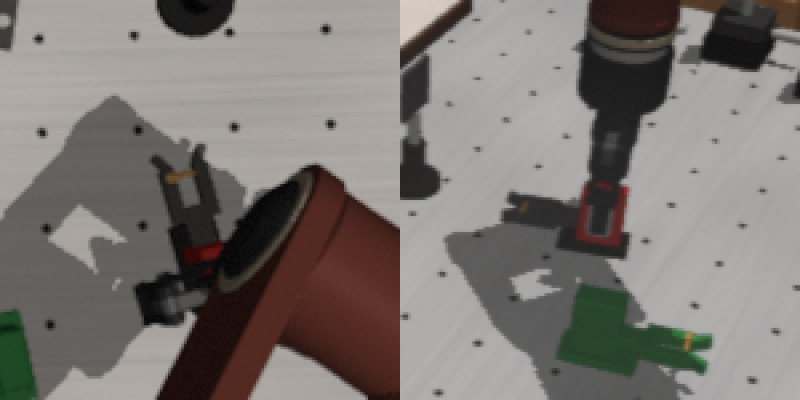

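The fingers straddle the red grip (side crop about (600, 220)). In the top crop the gripper at (160, 300) shows it sitting about 8 mm off in y. I'll centre it, lower it, then close.

```bash
python3 -m pendant '[[[0.4,-0.4,0,0,-0.004,-0.01],[0.1,-0.4,0,0,0,0],[0,0,0,0,0,0]]]' 0;  python3 - <<'E'
from h import *
plan([.4665,-.2515,.036],.25)
E
```

```text
clock: 3.0
tool_pos: [0.4671, -0.2515, 0.0373]
ee_rot: [0.703, 0.088, -0.699, 0.091]
ft_force: [0.0, 0.1, -0.1]
width: 0.0852
t 3.0 pos [ 0.4671 -0.2515  0.0373] q6 0.68 F [ 0.   0.1 -0.1] w 0.0852
shift cm [ 0.13 -0.02  0.06] turn [ 0.003 -0.005 -0.006]
tool axes [[0.006, 0.251, -0.968], [-0.004, -0.968, -0.251], [-1.0, 0.006, -0.005]]
```

```bash
python3 -m pendant '[[[0,0,0,0,0,0],[0,0,0,0,0,0],[0,0,0,0,0,0],[0,0,0,0,0,0],[0,0,0,0,0,0],[0,0,0,0,0,0],[0,0,0,0,0,0],[0,0,0,0,0,0]]]' 1
```

```text
clock: 4.0
tool_pos: [0.4679, -0.2519, 0.0384]
ee_rot: [0.704, 0.087, -0.699, 0.092]
ft_force: [1.1, 0.2, 1.0]
width: 0.0234
```

```bash
python3 -m pendant '[[[-1,0,0,0,0,0],[-2.5,0,0,0,0,0],[-3,0,0,0,0,0],[-2.5,0,0,0,0,0],[-1,0,0,0,0,0],[0,0,0,0,0,0]]]';  python3 - <<'E'
from h import *
plan([.475,-.015,.13],-.177)
a=r.camera('top')[150:300,380:530,::-1].repeat(4,0).repeat(4,1);b=r.camera('side')[60:210,330:480,::-1].repeat(4,0).repeat(4,1)
cv2.imwrite('pics/c3.png',cv2.resize(np.hstack([a,b]),(800,400)))
E
```

```text
clock: 4.75
tool_pos: [0.4648, -0.2498, 0.1399]
ee_rot: [0.702, 0.089, -0.701, 0.09]
ft_force: [0.2, 0.1, -2.0]
width: 0.0235
t 4.75 pos [ 0.4648 -0.2498  0.1399] q6 0.68 F [ 0.2  0.1 -2. ] w 0.0235
shift cm [  0.94 -22.48  -6.88] turn [ 0.431 -0.003 -0.002]
tool axes [[0.003, 0.251, -0.968], [-0.002, -0.968, -0.251], [-1.0, 0.003, -0.002]]
```

View pics/c3.png

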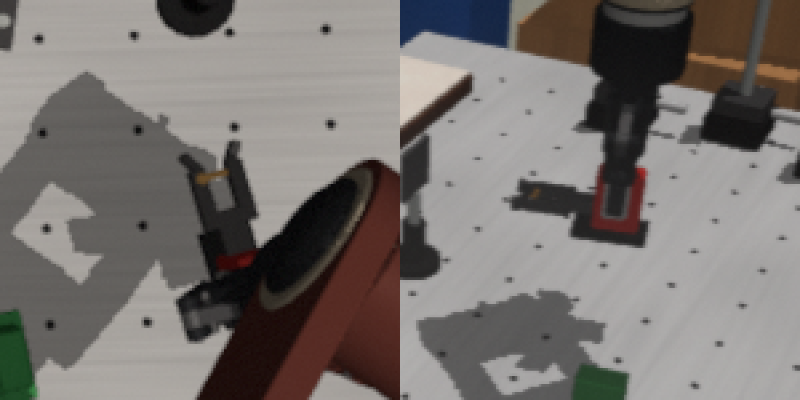

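The hook is held upright (about 2 N of weight), with the fork pointing as expected. Next I carry it over to the standoff in front of the eye.

```bash
python3 -m pendant '[[[0,-4.2,-1.1,0,0,0],[0,-4.2,-1.1,0,0,0],[0,-4.2,-1.1,0,0,0],[0,-4.2,-1.1,0,0,0],[0,-3,-1,0,0,0],[0,0,0,0.14,0,0],[0,0,0,0.14,0,0],[0,0,0,0.14,0,0]]]';  python3 - <<'E'
from h import *
plan([.4652,-.0132,.13],-.177)
T=r.camera('top');S=r.camera('side')
cv2.imwrite('pics/t4raw.png',T[:,:,::-1]);cv2.imwrite('pics/s4raw.png',S[:,:,::-1])
a=T[110:290,260:440,::-1].repeat(4,0).repeat(4,1);b=S[90:270,250:430,::-1].repeat(4,0).repeat(4,1)
cv2.imwrite('pics/c4.png',cv2.resize(np.hstack([a,b]),(800,400)))
E
```

```text
clock: 5.85
tool_pos: [0.46, -0.0355, 0.1263]
ee_rot: [-0.697, 0.062, 0.711, 0.065]
ft_force: [-0.4, 0.4, -2.3]
width: 0.0235
t 5.85 pos [ 0.46   -0.0355  0.1263] q6 1.51 F [-0.4  0.4 -2.3] w 0.0235
shift cm [-0.37 -2.29 -0.1 ] turn [-0.003  0.019  0.003]
tool axes [[-0.019, -0.179, -0.984], [0.007, -0.984, 0.179], [-1.0, -0.003, 0.019]]
```

View pics/c4.png

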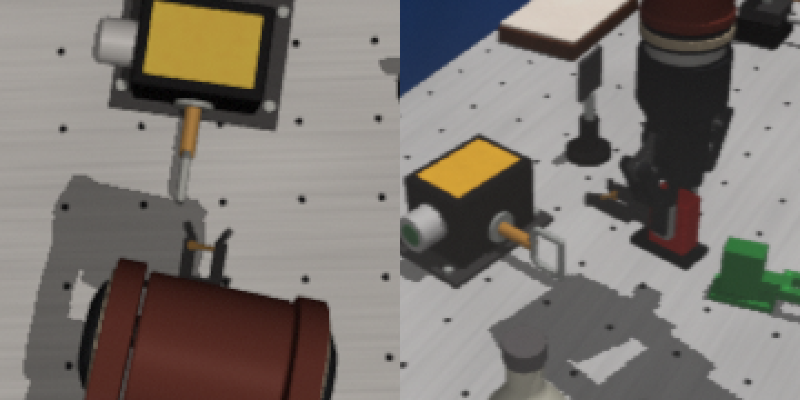

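```bash
python3 -m pendant '[[[0,-1.3,-0.1,0,0.015,0],[1,-1,0,0,0,0],[2.5,0,0,0,0,0],[2.5,0,0,0,0,0],[1.5,0,0,0,0,0],[0.5,0,0,0,0,0],[0,0,0,0,0,0]]]';  python3 - <<'E'
from h import *
plan([.4652,-.0132,.0424],-.177)
E
```

```text
clock: 6.82
tool_pos: [0.4642, -0.0086, 0.0411]
ee_rot: [-0.703, 0.057, 0.707, 0.061]
ft_force: [0.3, 0.1, -1.9]
width: 0.023
t 6.83 pos [ 0.4642 -0.0086  0.0411] q6 1.55 F [ 0.3  0.1 -1.9] w 0.023
shift cm [-0.14  0.44 -0.18] turn [0.01  0.006 0.004]
tool axes [[-0.005, -0.166, -0.986], [0.005, -0.986, 0.166], [-1.0, -0.004, 0.006]]
```

```bash
python3 -m pendant '[[[-0.1,0.35,0,0.01,0.006,0],[0,0.1,0,0,0,0],[0,0,0,0,0,0]]]';  python3 - <<'E'
from h import *
plan([.4652,-.0132,.0424],-.177)
T=r.camera('top');S=r.camera('side')
cv2.imwrite('pics/t5raw.png',T[:,:,::-1]);cv2.imwrite('pics/s5raw.png',S[:,:,::-1])
f=lambda a:cv2.resize(a[...,::-1],None,fx=6,fy=6,interpolation=cv2.INTER_CUBIC)
a=f(T[150:250,300:366]);b=f(S[150:250,290:356])
s=r.read_state();p=s['tool_pos']
for im,c,o in((a,'top',(300,150)),(b,'side',(290,150))):
    h=(p[0],p[1],-.177)
    P=pose(*h,[[.071,0,.03],[.048,0,.03],[.09,.015,.036],[.09,-.015,.036]])
    for q in proj(c,P):cv2.circle(im,tuple(int(v) for v in (q-o)*6+3),2,(0,255,0),-1)
    for x in(-.12,-.124):
      for q in proj(c,pose(.6935,-.054,-.177,[[x,0,.013],[x,0,.031],[x,0,.049]])):cv2.circle(im,tuple(int(v) for v in (q-o)*6+3),2,(0,0,255),-1)
cv2.imwrite('pics/c5.png',np.hstack([a,b]))
E
```

```text
clock: 7.2
tool_pos: [0.4652, -0.0138, 0.0444]
ee_rot: [0.706, -0.061, -0.702, -0.064]
ft_force: [-0.0, 0.4, -2.6]
width: 0.0235
t 7.2 pos [ 0.4652 -0.0138  0.0444] q6 1.55 F [-0.   0.4 -2.6] w 0.0235
shift cm [ 0.2  -0.06  0.01] turn [-0.001 -0.005  0.004]
tool axes [[0.006, -0.177, -0.984], [0.003, -0.984, 0.177], [-1.0, -0.004, -0.005]]
```

View pics/c5.png

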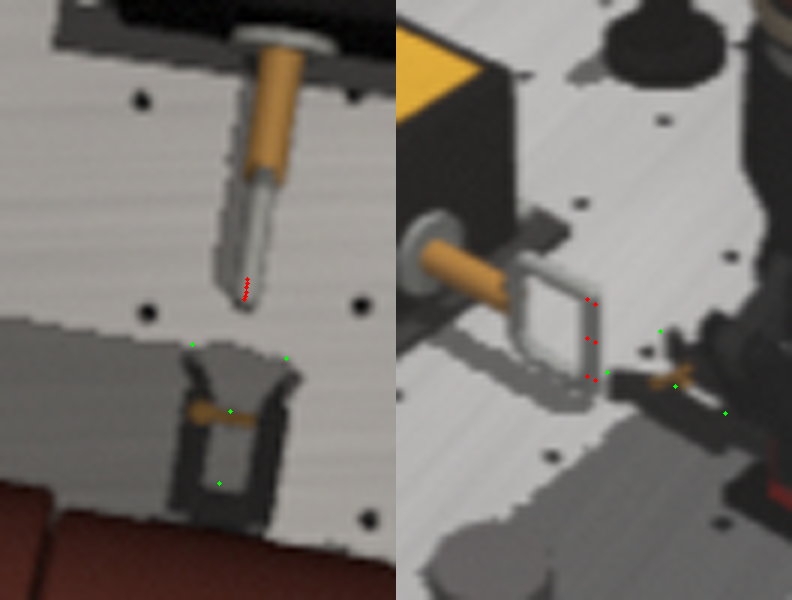

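In the top crop the mouth (230, 415) lines up with the bar (246, 295) along the station axis to about 1 mm. In the side crop the fork height lies between the eye's arms. Approaching.

```bash
python3 -m pendant '[[[0.15,-0.05,-0.8,0,0,0],[0,0,-0.8,0,0,0],[0,0,-0.7,0,0,0],[0,0,0,0,0,0]]]';  python3 - <<'E'
from h import *
plan([.5734-.984*.07,-.0325+.177*.07,.0424],-.177)
E
```

```text
clock: 7.8
tool_pos: [0.4901, -0.0176, 0.043]
ee_rot: [0.706, -0.061, -0.702, -0.064]
ft_force: [0.5, 1.0, -1.9]
width: 0.0233
t 7.8 pos [ 0.4901 -0.0176  0.043 ] q6 1.56 F [ 0.5  1.  -1.9] w 0.0233
shift cm [ 0.07 -0.01 -1.46] turn [-0.    -0.006  0.004]
tool axes [[0.006, -0.176, -0.984], [0.003, -0.984, 0.176], [-1.0, -0.004, -0.006]]
```

```bash
python3 -m pendant '[[[0,0,-0.4,0,0,0],[0,0,-0.4,0,0,0],[0,0,-0.4,0,0,0],[0,0,0,0,0,0]]]';  python3 -m pendant '[[[0,0,-0.3,0,0,0],[0,0,0,0,0,0]]]';python3 - <<'E'
from h import *
plan([.5734-.984*.052,-.0325+.177*.052,.0424],-.177)
E
```

```text
clock: 8.3
tool_pos: [0.5017, -0.0197, 0.0425]
ee_rot: [0.705, -0.061, -0.703, -0.064]
ft_force: [0.3, -0.0, -2.2]
width: 0.0235
clock: 8.55
tool_pos: [0.5045, -0.0201, 0.0423]
ee_rot: [0.705, -0.061, -0.703, -0.064]
ft_force: [-0.1, 0.3, -1.5]
width: 0.0236
t 8.55 pos [ 0.5045 -0.0201  0.0423] q6 1.56 F [-0.1  0.3 -1.5] w 0.0236
shift cm [-0.   -0.   -1.81] turn [-0.    -0.002  0.004]
tool axes [[0.003, -0.176, -0.984], [0.004, -0.984, 0.176], [-1.0, -0.004, -0.002]]
```

```bash
python3 -m pendant '[[[0,0,-0.3,0,0,0]]]';  python3 -m pendant '[[[0,0,-0.3,0,0,0]]]';cat > look.py <<'E'
from h import *
import sys
T=r.camera('top');S=r.camera('side')
f=lambda a:cv2.resize(a[...,::-1],None,fx=6,fy=6,interpolation=cv2.INTER_CUBIC)
a=f(T[120:220,300:366]);b=f(S[150:250,270:336])
p=r.read_state()['tool_pos'];d=p[:2]-np.array([.6935,-.054]);c,s=np.cos(-.177),np.sin(-.177)
print('TCP in station',(c*d[0]+s*d[1]).round(4),(-s*d[0]+c*d[1]).round(4),'z',p[2].round(4),'F',r.read_state()['ft_force'].round(1),'t',r.read_state()['clock'])
cv2.imwrite(sys.argv[1],np.hstack([a,b]))
E
python3 look.py pics/c6.png
```

```text
clock: 8.68
tool_pos: [0.5071, -0.0206, 0.0422]
ee_rot: [0.705, -0.061, -0.704, -0.064]
ft_force: [-3.6, -0.4, -0.9]
width: 0.0236
clock: 8.8
tool_pos: [0.5098, -0.0209, 0.0421]
ee_rot: [0.704, -0.061, -0.704, -0.064]
ft_force: [-4.6, 1.4, 1.4]
width: 0.0234
TCP in station -0.1865 0.0002 z 0.0421 F [-4.   2.2 -0.3] t 8.9
```

View pics/c6.png

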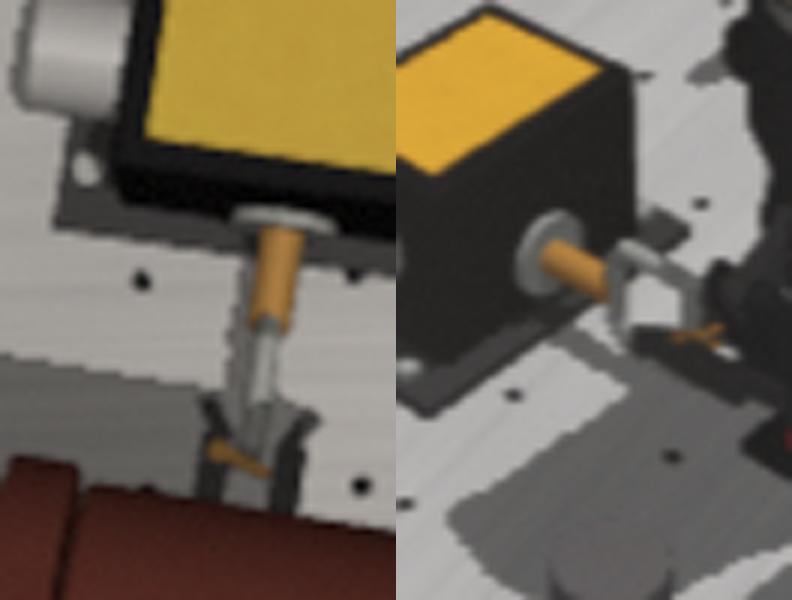

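The bar sits centred between the lips and is pushing the gate, and the eye has begun to slide in. I'll keep pushing in small steps, watching the force.

```bash
for i in 1; do python3 -m pendant '[[[0,0,-0.4,0,0,0],[0,0,-0.4,0,0,0],[0,0,-0.3,0,0,0]]]'; done; python3 -m pendant '[[[0,0,-0.3,0,0,0]]]'; python3 -m pendant '[[[0,0,-0.3,0,0,0]]]'; python3 look.py pics/c7.png
```

```text
clock: 9.28
tool_pos: [0.5169, -0.0209, 0.0399]
ee_rot: [-0.701, 0.059, 0.708, 0.065]
ft_force: [-5.2, 2.6, -0.9]
width: 0.0235
clock: 9.4
tool_pos: [0.5187, -0.0207, 0.0391]
ee_rot: [-0.7, 0.059, 0.709, 0.065]
ft_force: [-6.5, 3.3, 4.1]
width: 0.0231
clock: 9.52
tool_pos: [0.5199, -0.0206, 0.0392]
ee_rot: [-0.697, 0.058, 0.711, 0.065]
ft_force: [-12.9, 3.0, 14.0]
width: 0.0233
TCP in station -0.1763 0.0024 z 0.0393 F [-9.2  4.9  5.8] t 9.625
```

View pics/c7.png

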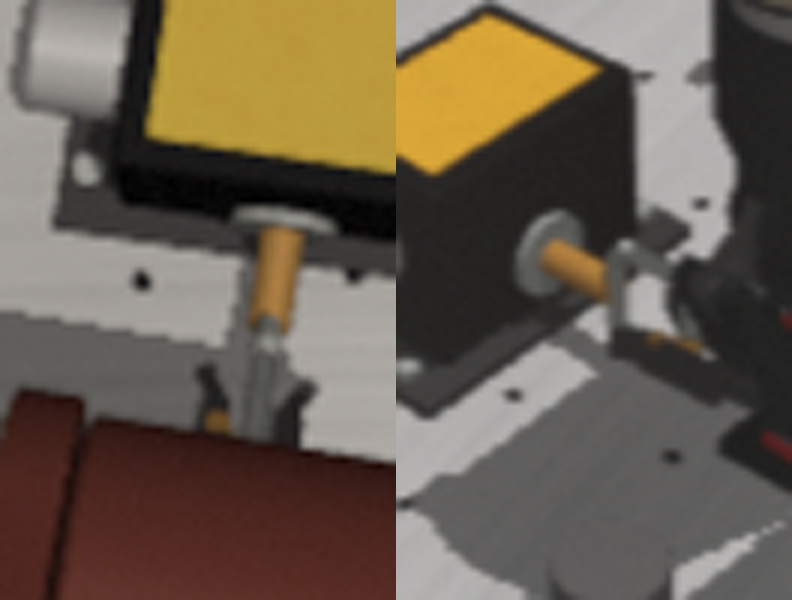

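```bash
python3 - <<'E'
from h import *
# target: station x -.1763,y 0, z .0435
p=pose(.6935,-.054,-.177,[[-.1763,.0,.0435]])[0]
plan(p,-.177)
E
```

```text
t 9.62 pos [ 0.5204 -0.0206  0.0393] q6 1.56 F [-9.2  4.9  5.8] w 0.0235
shift cm [-0.42  0.24  0.01] turn [0.002 0.019 0.008]
tool axes [[-0.017, -0.174, -0.985], [0.012, -0.985, 0.174], [-1.0, -0.008, 0.019]]
```

```bash
python3 -m pendant '[[[-0.4,0.1,0,0,0.019,0.008]]]'; python3 -m pendant '[[[-0.1,0.1,0,0,0.005,0]]]';python3 - <<'E'
from h import *
p=pose(.6935,-.054,-.177,[[-.1763,.0,.0435]])[0]
plan(p,-.177)
E
```

```text
clock: 9.75
tool_pos: [0.5196, -0.0206, 0.0423]
ee_rot: [-0.704, 0.061, 0.705, 0.063]
ft_force: [-1.4, 4.7, -6.1]
width: 0.023
clock: 9.88
tool_pos: [0.5192, -0.0209, 0.0432]
ee_rot: [0.706, -0.061, -0.703, -0.063]
ft_force: [-2.5, 3.9, -2.0]
width: 0.0231
t 9.88 pos [ 0.5192 -0.0209  0.0432] q6 1.56 F [-2.5  3.9 -2. ] w 0.0231
shift cm [-0.03  0.19 -0.11] turn [ 0.003 -0.003  0.003]
tool axes [[0.004, -0.173, -0.985], [0.003, -0.985, 0.173], [-1.0, -0.003, -0.003]]
```

```bash
for i in 1; do python3 -m pendant '[[[-0.03,0.1,-0.3,0,0,0]]]'; python3 -m pendant '[[[-0.03,0.1,-0.3,0,0.006,0]]]';python3 -m pendant '[[[-0.03,0.05,-0.3,0,0.006,0]]]'; done; python3 - <<'E'
from h import *
p=pose(.6935,-.054,-.177,[[-.1645,.0,.0425]])[0]
plan(p,-.177)
E
```

```text
clock: 10.0
tool_pos: [0.521, -0.0217, 0.0431]
ee_rot: [0.705, -0.06, -0.704, -0.063]
ft_force: [-4.4, 3.2, -1.9]
width: 0.0233
clock: 10.12
tool_pos: [0.5229, -0.0226, 0.0428]
ee_rot: [0.706, -0.06, -0.703, -0.063]
ft_force: [-3.7, 3.3, -2.5]
width: 0.0235
clock: 10.25
tool_pos: [0.525, -0.023, 0.0425]
ee_rot: [0.708, -0.06, -0.701, -0.063]
ft_force: [-2.7, 3.8, -1.8]
width: 0.0236
t 10.25 pos [ 0.525  -0.023   0.0425] q6 1.55 F [-2.7  3.8 -1.8] w 0.0236
shift cm [ 0.01  0.09 -0.68] turn [ 0.004 -0.009  0.005]
tool axes [[0.01, -0.172, -0.985], [0.004, -0.985, 0.172], [-1.0, -0.005, -0.009]]
```

Forces are modest (about 4 N axial). I continue in small steps.

```bash
python3 -m pendant '[[[0,0.07,-0.3,0,0,0]]]'; python3 -m pendant '[[[0,0.07,-0.25,0,0,0]]]'; python3 look.py pics/c8.png
```

```text
clock: 10.38
tool_pos: [0.5278, -0.0238, 0.0423]
ee_rot: [0.708, -0.059, -0.701, -0.063]
ft_force: [-1.4, 3.3, -2.4]
width: 0.0233
clock: 10.5
tool_pos: [0.5313, -0.0251, 0.0428]
ee_rot: [0.709, -0.059, -0.7, -0.063]
ft_force: [0.1, -0.3, -1.4]
width: 0.0235
TCP in station -0.1646 -0.0008 z 0.043 F [-0.3 -0.8 -2.3] t 10.6
```

View pics/c8.png

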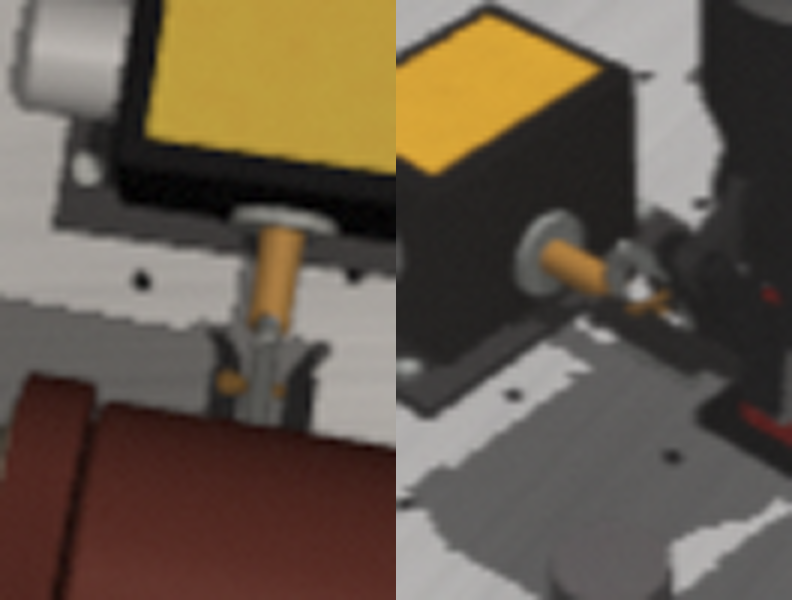

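The axial force fell to about 0 and the gate shows shut across the slot behind the bar (brass at (230, 383) and (278, 390)). Now I pull back gently, levelling the tool as I go.

```bash
python3 -m pendant '[[[0,-0.05,0.3,0,-0.01,0]]]'; python3 -m pendant '[[[0,0,0.4,0,0,0],[0,0,0.4,0,0,0]]]';python3 -m pendant '[[[0,0,0.4,0,0,0]]]'; python3 -m pendant '[[[0,0,0.4,0,0,0]]]'; python3 - <<'E'
from h import *
p=pose(.6935,-.054,-.177,[[-.194,.0,.0405]])[0]
plan(p,-.177)
E
python3 look.py pics/c9.png
```

```text
clock: 10.72
tool_pos: [0.5289, -0.0253, 0.0434]
ee_rot: [0.706, -0.06, -0.703, -0.063]
ft_force: [-0.2, -0.6, -2.4]
width: 0.0235
clock: 10.98
tool_pos: [0.521, -0.0245, 0.0437]
ee_rot: [0.706, -0.06, -0.703, -0.062]
ft_force: [0.3, -0.3, -1.4]
width: 0.0235
clock: 11.1
tool_pos: [0.5172, -0.0239, 0.0438]
ee_rot: [0.706, -0.06, -0.703, -0.062]
ft_force: [2.1, 0.7, -4.1]
width: 0.0235
clock: 11.22
tool_pos: [0.5134, -0.0232, 0.044]
ee_rot: [0.707, -0.061, -0.702, -0.062]
ft_force: [2.4, 1.0, -3.1]
width: 0.0234
t 11.22 pos [ 0.5134 -0.0232  0.044 ] q6 1.55 F [ 2.4  1.  -3.1] w 0.0234
shift cm [ 0.34 -0.14  1.13] turn [ 0.003 -0.006  0.003]
tool axes [[0.007, -0.173, -0.985], [0.002, -0.985, 0.173], [-1.0, -0.003, -0.006]]
TCP in station -0.1831 -0.0014 z 0.0439 F [ 0.9 -0.5 -3. ] t 11.325
```

View pics/c9.png

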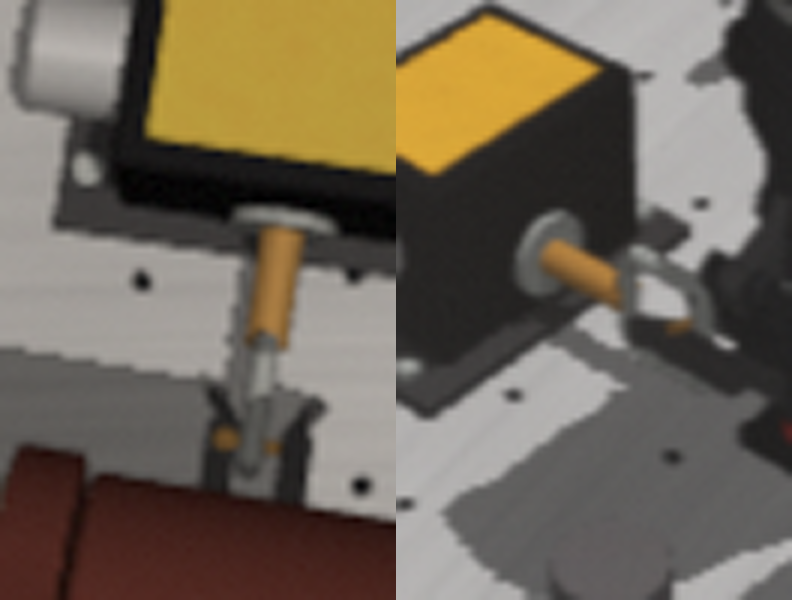

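The bar is caught behind the shut gate and the stem is coming out. I continue to the stop in small steps.

```bash
python3 -m pendant '[[[0.05,-0.05,0.3,0,-0.005,0],[0.05,-0.05,0.3,0,0,0]]]'; python3 -m pendant '[[[0.05,0,0.2,0,0,0]]]'; python3 -m pendant '[[[0.05,0,0.2,0,0,0]]]'; python3 - <<'E'
from h import *
p=pose(.6935,-.054,-.177,[[-.194,.0,.0385]])[0]
plan(p,-.177)
E
```

```text
clock: 11.58
tool_pos: [0.5083, -0.0218, 0.0438]
ee_rot: [0.706, -0.061, -0.703, -0.062]
ft_force: [2.5, -2.7, -1.8]
width: 0.0232
clock: 11.7
tool_pos: [0.5066, -0.0216, 0.0437]
ee_rot: [0.706, -0.061, -0.703, -0.062]
ft_force: [2.0, -2.9, -1.7]
width: 0.0235
clock: 11.82
tool_pos: [0.5049, -0.0213, 0.0435]
ee_rot: [0.706, -0.061, -0.702, -0.062]
ft_force: [2.4, -2.3, -1.2]
width: 0.0232
t 11.82 pos [ 0.5049 -0.0213  0.0435] q6 1.55 F [ 2.4 -2.3 -1.2] w 0.0232
shift cm [ 0.5  -0.1   0.27] turn [ 0.003 -0.005  0.002]
tool axes [[0.006, -0.173, -0.985], [0.001, -0.985, 0.174], [-1.0, -0.002, -0.005]]
```

```bash
for i in 1; do python3 -m pendant '[[[0.1,0,0.2,0,0,0]]]'; python3 -m pendant '[[[0.1,0,0.2,0,0,0]]]'; python3 -m pendant '[[[0.1,0,0.15,0,0,0]]]';python3 -m pendant '[[[0.1,0,0.15,0,0,0]]]'; done|grep -v -e rot -e width
```

```text
clock: 11.95
tool_pos: [0.5033, -0.0209, 0.0428]
ft_force: [1.5, -0.1, 0.5]
clock: 12.08
tool_pos: [0.5024, -0.0207, 0.0424]
ft_force: [7.8, -1.8, -2.6]
clock: 12.2
tool_pos: [0.5024, -0.0206, 0.0421]
ft_force: [7.5, -1.5, -1.6]
clock: 12.32
tool_pos: [0.5024, -0.0206, 0.0418]
ft_force: [6.5, -1.6, -1.9]
```

At the stop: the force is about 7 N and the hook no longer moves. Now I lower the hook to the table.

```bash
for i in 1; do python3 -m pendant '[[[0.2,0,0,0,0,0]]]'; python3 -m pendant '[[[0.2,0,0,0,0,0]]]'; python3 -m pendant '[[[0.15,0,0,0,0,0]]]'; done|grep -v -e width; python3 look.py pics/c10.png
```

```text
clock: 12.45
tool_pos: [0.5026, -0.0206, 0.0401]
ee_rot: [0.711, -0.061, -0.698, -0.062]
ft_force: [2.1, -0.8, -1.2]
clock: 12.58
tool_pos: [0.5029, -0.0205, 0.0386]
ee_rot: [0.711, -0.061, -0.698, -0.062]
ft_force: [-0.5, 0.1, 11.6]
clock: 12.7
tool_pos: [0.503, -0.0205, 0.0384]
ee_rot: [0.71, -0.061, -0.698, -0.062]
ft_force: [-4.6, 0.8, 14.8]
TCP in station -0.1934 -0.0005 z 0.0384 F [-2.  -0.2 10.9] t 12.8
```

View pics/c10.png

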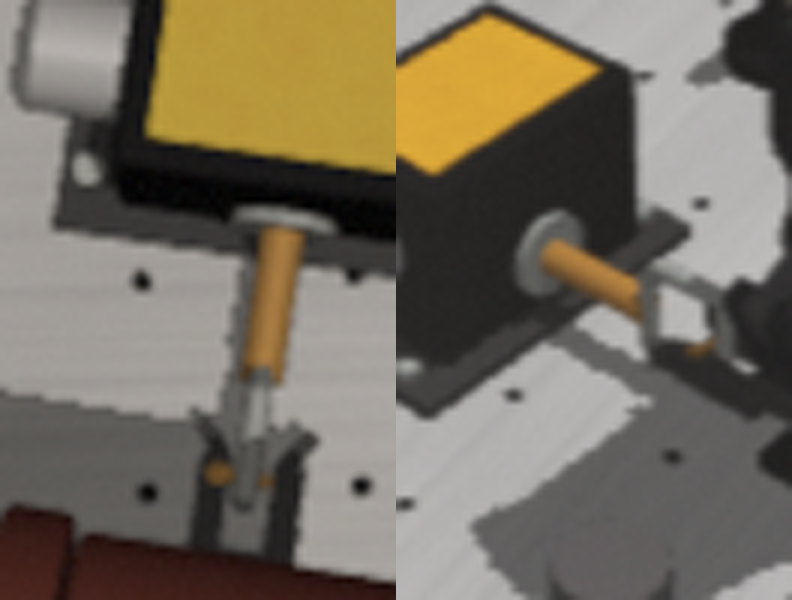

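```bash
for i in 1; do python3 -m pendant '[[[-0.04,0,0.05,0,-0.018,0]]]'; python3 -m pendant '[[[0,0,0.05,0,0,0]]]'; done|grep -v -e width;python3 - <<'E'
from h import *
p=pose(.6935,-.054,-.177,[[-.194,.0,.0385]])[0]
plan(p,-.177)
E
```

```text
clock: 12.92
tool_pos: [0.5028, -0.0204, 0.0392]
ee_rot: [-0.704, 0.06, 0.705, 0.062]
ft_force: [4.6, -1.4, -1.5]
clock: 13.05
tool_pos: [0.5027, -0.0203, 0.039]
ee_rot: [0.705, -0.06, -0.704, -0.062]
ft_force: [6.3, -1.4, -2.6]
t 13.05 pos [ 0.5027 -0.0203  0.039 ] q6 1.55 F [ 6.3 -1.4 -2.6] w 0.0231
shift cm [ 0.05 -0.05  0.02] turn [ 0.003 -0.     0.003]
tool axes [[0.001, -0.173, -0.985], [0.003, -0.985, 0.173], [-1.0, -0.003, -0.0]]
```

```bash
python3 -m pendant '[[[0.06,0,0,0,0,0],[0,0,0,0,0,0]]]'; python3 -m pendant '[[[0,0,0,0,0,0],[0,0,0,0,0,0],[0,0,0,0,0,0],[0,0,0,0,0,0]]]' 0;python3 look.py pics/c11.png
```

```text
clock: 13.3
tool_pos: [0.5028, -0.0203, 0.0386]
ee_rot: [0.705, -0.06, -0.704, -0.062]
ft_force: [3.1, -0.3, 2.4]
width: 0.0233
clock: 13.8
tool_pos: [0.4988, -0.0194, 0.0359]
ee_rot: [-0.701, 0.06, 0.708, 0.063]
ft_force: [-0.4, -0.1, 0.2]
width: 0.0854
TCP in station -0.1976 -0.0002 z 0.0359 F [ 0.2  0.4 -0.3] t 13.9
```

View pics/c11.png

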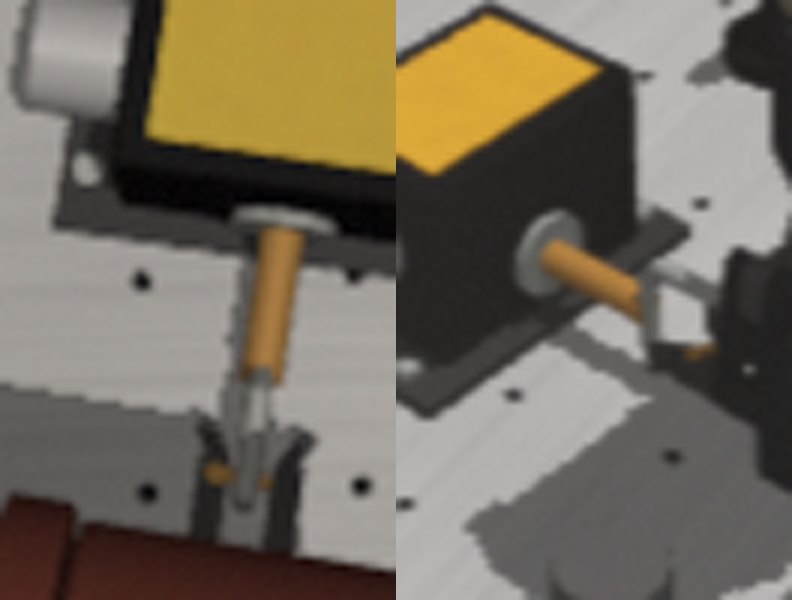

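Released; the hook hasn't moved and the gate is still shut. I retract straight up, then off to the side so the view is clear.

```bash
python3 -m pendant '[[[-0.5,0,0,0,0,0],[-1.5,0,0,0,0,0],[-2.5,0,0,0,0,0],[-3,0,0,0,0,0],[-4,0,0,0,0,0],[-4,0,0,0,0,0],[-4,0,0,0,0,0],[-2,0,0,0,0,0]]]'; python3 -m pendant '[[[0,5,2,0,0,0],[0,5,2,0,0,0],[0,5,2,0,0,0],[0,5,2,0,0,0],[0,4,0,0,0,0],[0,0,0,0,0,0],[0,0,0,0,0,0]]]';python3 - <<'E'
from h import *
T=r.camera('top');S=r.camera('side')
cv2.imwrite('pics/t12raw.png',T[:,:,::-1]);cv2.imwrite('pics/s12raw.png',S[:,:,::-1])
for c in('top','side'):
    for n in('flask','lens_post','beam_block'):
        print(c,n,[(d['pixel'],round(d['confidence'],2)) for d in r.spot_in(n,c)][:1])
m={c:biggest(mask(i,'red'),proj(c,[[.502,-.02,.035]])[0]) for c,i in(('top',T),('side',S))}
p,f=fit(m,box(-.02,.02,-.012,.012,.008,.062),[.502,-.02,-.177]);print(p,f,{c:a.sum() for c,a in m.items()})
f=lambda a:cv2.resize(a[...,::-1],None,fx=4,fy=4,interpolation=cv2.INTER_CUBIC)
cv2.imwrite('pics/c12.png',np.hstack([f(T[100:250,290:390]),f(S[130:280,260:360])]))
E
```

```text
clock: 14.9
tool_pos: [0.5003, -0.0203, 0.2642]
ee_rot: [-0.703, 0.06, 0.706, 0.062]
ft_force: [0.2, -1.2, -0.1]
width: 0.0852
clock: 15.78
tool_pos: [0.3786, -0.2489, 0.2777]
ee_rot: [0.709, -0.062, -0.7, -0.058]
ft_force: [-0.5, -0.2, -0.4]
width: 0.0852
top flask [([268.4, 205.9], 0.9)]
top lens_post [([148.5, 198.2], 0.97)]
top beam_block [([147.8, 456.0], 0.65)]
side flask [([293.3, 305.8], 0.71)]
side lens_post [([262.9, 196.6], 0.95)]
side beam_block [([149.7, 333.5], 0.62)]
[ 0.50169759 -0.02066934 -0.17663788] 110.58039215686276 {'top': np.int64(309), 'side': np.int64(493)}
```

View pics/c12.png

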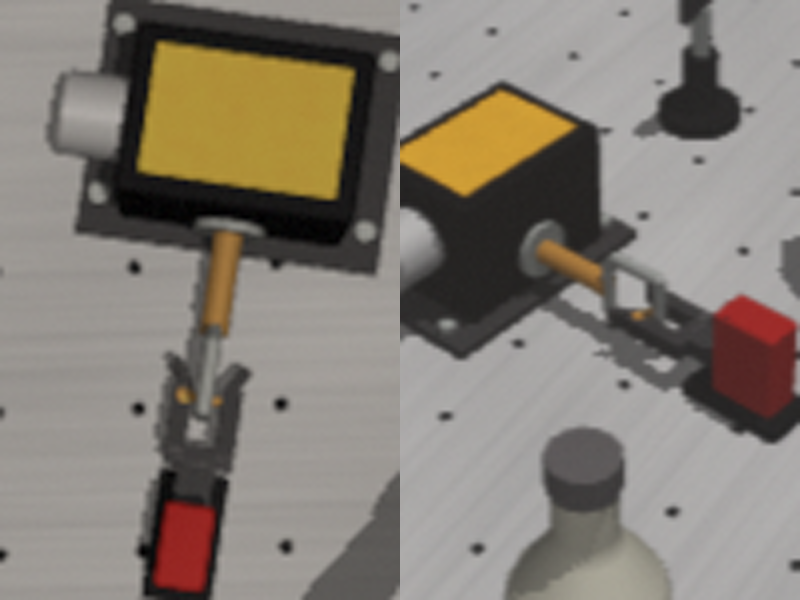

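View pics/t12raw.png

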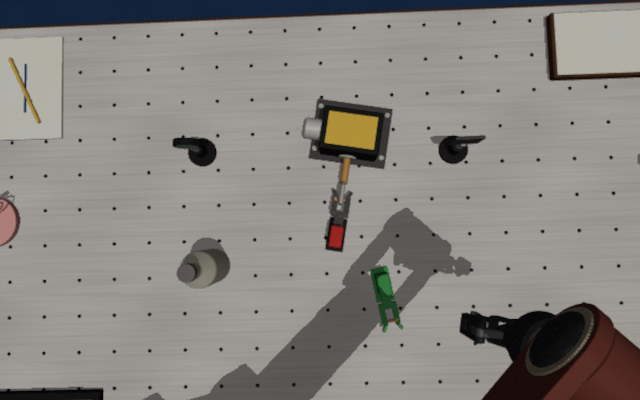

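Hook at (232, 337) in the top view: upright, clipped on, gate shut behind the bar. The fit puts its origin about 0.194 m ahead of the box centre, so the bar is at about −0.130. The flask, both posts and the green hook are where they were. Handing in.

```bash
python3 - <<'E'
from plant import r
print(r.read_state()['qvel'].round(3),r.finish_job())
E
```

```text
the job is handed in; nothing more can be done
[-0.003  0.     0.     0.    -0.    -0.   ] None
```

The red-handled hook is clipped onto the lock eye, the eye is drawn fully out to its stop, and the hook stands released on the table. I handed the job in at about 16 s; no verdict was reported.

**What I did:** I pushed the hook on until the gate snapped shut behind the bar. Then I pulled back until it met the stop, at about 7 N and with no further movement. After that I lowered, levelled and released the hook, and moved the arm clear.

**Last checks:**
- **Clipped and upright:** the final pictures show the gate shut, the bar inside the hook, and the hook upright. Its yaw fits the station's axis.
- **Eye position:** the fitted hook position puts the bar about 90 mm in front of the box, against the 87 mm needed. I did not measure the bar itself; the figure assumes it rests on the shut gate.
- **Flask, posts and green hook:** the networks' detections of the flask and posts differ from the first pictures by no more than about 3 px. The green look-alike looks unmoved in the picture.

**What went less well:** midway through the push the hook drifted down until its foot touched the table. The wrist briefly read 13 N sideways and 14 N upward, part of it from table contact. I raised and levelled the hook, and the rest of the push read about 5 N or less. The contact force on the eye itself isn't measured directly.

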